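# Load the drilling cradles

## Task

Load the plywood drilling cradles for the next stool: put each of the four beech parts (large round foot, small round foot, long rail, short rail) into the cradle whose recess matches its shape and size, upright as it stands now and sitting flat on the recess floor, and let go. Do not knock over the glue bottle standing among them.

Things in the scene. Friction and masses are not known exactly. Their poses are not given: they have to be found in the camera images.
- foot_large_center (a point): large round foot: cylinder 56 mm in diameter, plain pale beech, 50 mm tall, standing on its flat end with one small dark dowel hole in the top; point: its centre, 25 mm above its underside, z up
- foot_small_center (a point): small round foot: cylinder 38 mm in diameter, plain pale beech, 50 mm tall, standing on its flat end with one small dark dowel hole in the top; point: its centre, 25 mm above its underside, z up
- rail_long_center (a point): long rail, 100 mm long: plain pale beech bar 30 mm wide and 50 mm tall, with two small dark dowel holes in the top; point: its centre, 25 mm above its underside; x along its length, y across its width, z up; either end is the same
- rail_short_center (a point): short rail, 60 mm long: plain pale beech bar 30 mm wide and 50 mm tall, with two small dark dowel holes in the top; point: its centre, 25 mm above its underside; x along its length, y across its width, z up; either end is the same
- cradle_round_large_seat (a point): cradle with the large round recess, 72 mm across; 88 mm square outside; a fixed plywood plate 14 mm thick with a recess 6 mm deep lined in dark grey; the flat plywood rim stands 6 mm above the recess floor, and the recess leaves 8 mm of clearance all round its part, whose centre is 25 mm above this point when seated; point: centre of the recess floor, 8 mm above the table, z up
- cradle_round_small_seat (a point): cradle with the small round recess, 54 mm across; 70 mm square outside; a fixed plywood plate 14 mm thick with a recess 6 mm deep lined in dark grey; the flat plywood rim stands 6 mm above the recess floor, and the recess leaves 8 mm of clearance all round its part, whose centre is 25 mm above this point when seated; point: centre of the recess floor, 8 mm above the table, z up
- cradle_long_seat (a point): cradle with the long rectangular recess, 116 x 46 mm; 132 x 62 mm outside; a fixed plywood plate 14 mm thick with a recess 6 mm deep lined in dark grey; the flat plywood rim stands 6 mm above the recess floor, and the recess leaves 8 mm of clearance all round its part, whose centre is 25 mm above this point when seated; point: centre of the recess floor, 8 mm above the table, z up, x along the recess's length
- cradle_short_seat (a point): cradle with the short rectangular recess, 76 x 46 mm; 92 x 62 mm outside; a fixed plywood plate 14 mm thick with a recess 6 mm deep lined in dark grey; the flat plywood rim stands 6 mm above the recess floor, and the recess leaves 8 mm of clearance all round its part, whose centre is 25 mm above this point when seated; point: centre of the recess floor, 8 mm above the table, z up, x along the recess's length
- glue: standing white glue bottle with an orange cap, 38 mm in diameter and 120 mm tall, in the middle of the work area; loose, easily tipped, not to be handled; origin: centre of its underside. All else among the parts is lower than 40 mm
There are look-alikes about, which are no part of the job. What is shaped like the part that bears cradle_short_seat but pink is not meant.

How it is judged:
By the outcome, as a careful person would: the job done as asked, in the order asked, and still so for the second after the job is handed in, with the robot touching nothing.
It also fails if it takes over 104 s, if anything falls off the work surface, if the arm or the gripper's body presses on something with over 40 N, if the wrist force passes 120 N, or if a joint passes its speed limit or range.

## Robot

A 6-joint arm with a two-finger parallel gripper is mounted at the origin on the work surface. World frame = base frame: x ahead of the robot, y to its left, z up, the work surface at z = 0. Lengths are in m, angles in rad, forces in N, time in s.
With the tool pointing down it reaches from about 0.3 to 0.775 m from the base axis. Payload 14.6 kg.
Tool frame: the origin (TCP) lies at the centre of the arm's flange, where the gripper is bolted on; the fingertips stand env.tip_reach ahead of it and the grasp point (between the pads) lies 155 mm ahead of it (env.tip_reach is the distance from the TCP to the fingertips, in m); x points along the fingers, y is the direction in which the jaws open and shut, and the axes are right-handed (so a half turn about x gives the same grasp; the last joint's range is limited). The gripper opens to 85 mm and grips with 20 to 120 N. Pads are 22 mm wide; open, the fingers measure 114 mm over their backs; the gripper's body (76 mm by 85 mm) begins 54 mm behind the grasp point. The pads swing forward as they close: fully open they stand 13 mm farther back than shut.
Start: joints at [1.27, 0.3, 1.521, -0, 1.321, -0.067], TCP at [0.127, 0.535, 0.405] pointing down, gripper open.
Joint ranges: [-3.03, 3.03], [-0.79, 2.21], [0.23, 2.52], [-1.04, 4.18], [0, 3.07], [-2.55, 2.55]. Speed limits (rad/s): [2.22, 2.22, 2.57, 3.14, 3.14, 3.14].

## Interface

Orientations are given as a rotation vector (axis times angle).
In Python, from bench import env gives the robot as it stands.
- The arm moves only by the shell command python3 -m inch 'ROWS' [FORCE]. ROWS is JSON, a list of rows, each an object of numbers: "ax", "ay", "az": the turn, a rotation vector about the world's x, y, z each as a share of 8 degrees, from -1 to 1; "x", "y", "z": the shift along the world's x, y, z each as a share of 0.04 m, from -1 to 1; "gripper": the opening, from -1 (shut) to 1 (fully open). A call has 1 to 8 rows; each row shifts and turns the commanded pose from where the row before left it; what a row does not reach is not made up. A row lasts 1/10 s, in which the tool goes at most 50 mm and 8.59 degrees, less where a joint would pass 70% of its speed; a pose out of reach is approached as far as the arm can. A call with a number of a shift or a turn outside -1 to 1 is refused whole. A call with a gripper value outside its range is refused whole. The fingers move at their own pace and stop on an object; FORCE is the grip in N (left out, the last holds). Time passes only in rows, so rows that do not move let the fingers close. It gives the time, the measured TCP pose, the force and the opening at its end, in the units of the state.
- env.get_state(): the state, without advancing time (a new reading comes with each control period).
- env.get_image(name): name is "scene" or "top" or "wrist"; returns a dict with "color" (400x640x3 uint8, red, green, blue), "fx", "fy", "cx", "cy" (pixels), "k1" (the pictures are not rectified: a ray, as slopes to the right and down, at radius r is drawn at 1 + k1 r^2 times it, then the intrinsics apply), "rvec" (rotation vector, rad) and "tvec" (3), from world to camera coordinates, as OpenCV has them. Camera axes: x right, y down, z forward; pixel columns grow to the right and rows downward; lengths in m; the calibration is good to about 2 mm. A picture is of the moment at which its call begins. There is no depth.
- env.close_job(): hands the job in, once; it reports no verdict.
The state is a dict: "clock": time; "joint_pos": joint angles; "dq": joint speeds; "effort": joint torques, N m; "tool_pos": TCP position; "ee_rot": TCP orientation; "contact_force": force on the tool from outside, world axes, zero at the start; "ft_torque": the same for the moment, N m; "grip_width": finger opening in m.
Only numpy, scipy, OpenCV 4.12 (cv2) and the standard library are available. Lean on these libraries where they do the work, as an engineer would, in place of code of your own. Each camera call takes 0.05 s, during which the arm holds its last target. There are 200 camera calls.

## Working session

There is one attempt and no reset: what is moved stays moved. The work goes in short steps, Python scripts to look and compute and a shell command to move; the robot and the scene stay as the last step left them, time stands still between calls to the robot, and variables do not carry over. Pictures are saved under pics/ and viewed, about 12 in all and at most 16, crops included, and the job is handed in when it is done.

```bash
mkdir -p pics; ls; python3 - <<'E'
from bench import env
import cv2
s=env.get_state();print({k:s[k] for k in('clock','tool_pos','ee_rot','grip_width','contact_force')},env.tip_reach)
for n in('top','scene'):
    i=env.get_image(n);cv2.imwrite(f'pics/{n}0.png',i['color'][:,:,::-1]);print(n,{k:v for k,v in i.items() if k!='color'})
E
```

```text
pics
{'clock': 0.0, 'tool_pos': array([0.12741442, 0.53500168, 0.40411568]), 'ee_rot': array([ 0.18266118,  1.56318615, -0.18448678]), 'grip_width': 0.08525695121792087, 'contact_force': array([-0.99474142,  0.33895075,  0.01314064])} 0.1734
top {'fx': 412.84403436444387, 'fy': 412.84403436444387, 'cx': 315.40284101169, 'cy': 200.07158282123606, 'k1': -0.09659724451149164, 'rvec': array([ 2.15379182, -2.20569066,  0.08744456]), 'tvec': array([0.08066833, 0.46947882, 0.93719805])}
scene {'fx': 487.1140564783963, 'fy': 487.1140564783963, 'cx': 323.0677802465058, 'cy': 203.77217576685874, 'k1': 0.036859771835199506, 'rvec': array([ 1.41294656,  1.95846451, -1.02502106]), 'tvec': array([ 0.09512724, -0.22907161,  1.590053  ])}
```

View pics/top0.png

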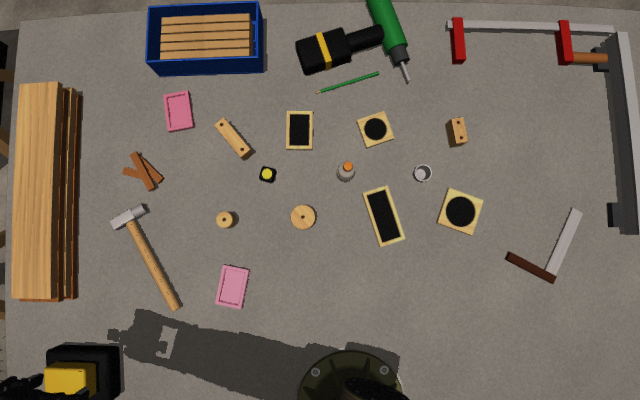

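View pics/scene0.png

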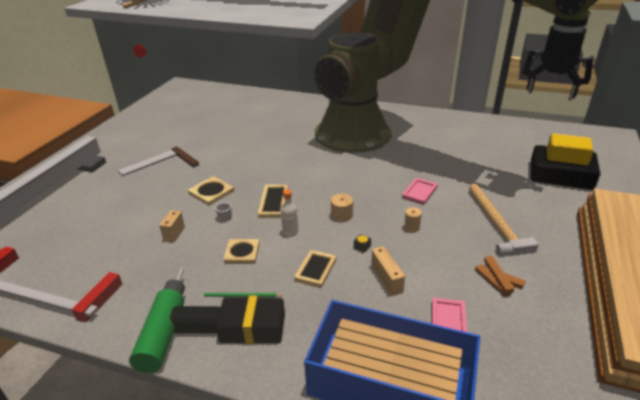

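Top view: long rail (232,138), short rail (458,131), small foot (225,219), large foot (303,217). Cradles: short (300,130), small round (376,128), long (384,215), large round (460,211). Glue stands at (346,172). The pink trays at (178,111) and (233,287) are the look-alikes. Next I measure these positions.

```bash
cat > h.py <<'E'
import numpy as np,cv2
from scipy.spatial.transform import Rotation as R
def ray(i,uv,z):
    K=np.array([[i['fx'],0,i['cx']],[0,i['fy'],i['cy']],[0,0,1]])
    p=cv2.undistortPoints(np.array(uv,float).reshape(-1,1,2),K,np.array([i['k1'],0,0,0,0.])).reshape(-1,2)
    M=R.from_rotvec(i['rvec']).as_matrix();c=-M.T@i['tvec']
    d=np.c_[p,np.ones(len(p))]@M
    return (c+d*((z-c[2])/d[:,2])[:,None])[:,:2]
def proj(i,P):
    K=np.array([[i['fx'],0,i['cx']],[0,i['fy'],i['cy']],[0,0,1]])
    return cv2.projectPoints(np.array(P,float).reshape(-1,1,3),i['rvec'],i['tvec'],K,np.array([i['k1'],0,0,0,0.]))[0].reshape(-1,2)
E
python3 - <<'E'
from bench import env
from h import *
i=env.get_image('top');c=i['color'];hsv=cv2.cvtColor(c,cv2.COLOR_RGB2HSV)
m=((hsv[...,0]<28)&(hsv[...,0]>8)&(hsv[...,1]>70)&(hsv[...,2]>90)).astype(np.uint8)
cs,_=cv2.findContours(m,cv2.RETR_EXTERNAL,cv2.CHAIN_APPROX_NONE)
names={'rail_long':(232,138),'rail_short':(458,131),'foot_s':(225,219),'foot_l':(303,217),'c_short':(300,130),'c_rs':(376,128),'c_long':(384,215),'c_rl':(460,211)}
for n,p in names.items():
    k=[q for q in cs if cv2.pointPolygonTest(q,p,False)>=0 and cv2.contourArea(q)<5000]
    if not k: print(n,'none');continue
    z=.014 if n[0:2]=='c_' else .05
    w=ray(i,k[0].reshape(-1,2),z)*1000
    (cx,cy),(a,b),t=cv2.minAreaRect(w.astype(np.float32))
    ang=t if a>b else t+90
    print(n,'rect',round(cx),round(cy),'size',round(a),round(b),'ang',round((ang+90)%180-90,1))
    # dark blobs
    mm=np.zeros_like(m);cv2.drawContours(mm,k,0,1,-1)
    d=(mm&(m==0)).astype(np.uint8)
    N,_,st,ce=cv2.connectedComponentsWithStats(d)
    for j in range(1,N):
        if st[j,4]>2: print('   dark',st[j,4],ce[j].round(1),(ray(i,[ce[j]],z)*1000).round(0))
    
print('glue cap z.12',(ray(i,[(347,167)],.12)*1000).round())
cv2.imwrite('pics/top1.png',cv2.resize(c[85:265,150:490,::-1],None,fx=2.3,fy=2.3,interpolation=cv2.INTER_CUBIC))
E
```

```text
rail_long rect 619 258 size 101 30 ang 38.6
   dark 4 [221.  124.2] [[648. 282.]]
   dark 5 [241.8 148.6] [[590. 234.]]
rail_short rect 623 -266 size 61 30 ang 7.7
   dark 4 [457.8 122. ] [[ 642. -264.]]
   dark 5 [460.8 137.4] [[ 605. -269.]]
foot_s rect 431 276 size 36 36 ang 88.8
   dark 6 [223.8 219.2] [[431. 276.]]
foot_l rect 432 100 size 54 55 ang -46.4
   dark 4 [302.5 216.5] [[433.  99.]]
c_short rect 639 104 size 62 92 ang -1.3
   dark 580 [298.9 129.2] [[641. 104.]]
c_rs rect 637 -76 size 72 73 ang -72.3
   dark 374 [374.9 128.7] [[638. -76.]]
c_long rect 432 -88 size 133 64 ang 16.6
   dark 937 [383.3 215.6] [[432. -88.]]
   dark 4 [398.2 238.8] [[ 377. -121.]]
c_rl rect 438 -269 size 92 90 ang 68.9
   dark 683 [460.1 211.3] [[ 437. -270.]]
glue cap z.12 [[531.   2.]]
```

View pics/top1.png

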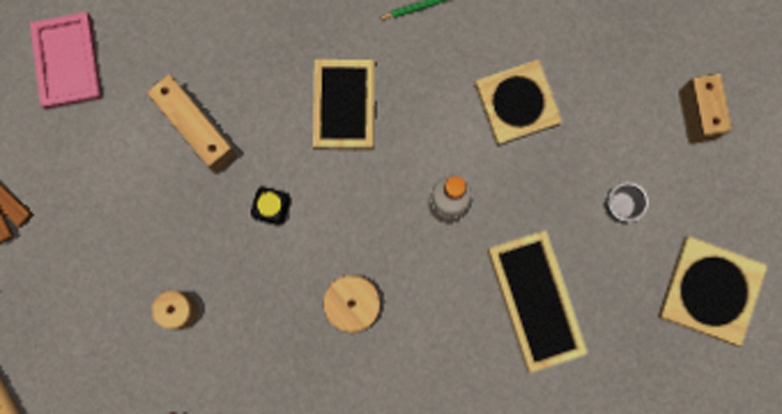

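```bash
cat >> h.py <<'E'
def st(env):
    s=env.get_state();M=R.from_rotvec(s['ee_rot']).as_matrix()
    print('t',round(s['clock'],2),'tcp',(s['tool_pos']*1000).round(1),'toolx',M[:,0].round(3),'jaw',round(np.degrees(np.arctan2(M[1,1],M[0,1])),1),'q',np.round(s['joint_pos'],2),'w',round(s['grip_width']*1000,1),'F',np.round(s['contact_force'],1))
E
python3 -c "
from h import *;from bench import env;st(env)"
```

```text
t 0.15 tcp [127.4 535.  404.3] toolx [-0.    -0.001 -1.   ] jaw 76.6 q [ 1.27  0.3   1.52  0.    1.32 -0.07] w 85.6 F [ 0.  -0.4  0.3]
```

```bash

python3 -m inch '[{"x":0.546,"y":-0.78,"z":-0.18},{"x":0.546,"y":-0.78,"z":-0.18},{"x":0.546,"y":-0.78,"z":-0.18},{"x":0.546,"y":-0.78,"z":-0.18},{"x":0.546,"y":-0.78,"z":-0.18},{"x":0.546,"y":-0.78,"z":-0.18},{"x":0.546,"y":-0.78,"z":-0.18}]' 60 
python3 -m inch '[{"x":0.546,"y":-0.78,"z":-0.18},{"x":0.546,"y":-0.78,"z":-0.18},{"x":0.546,"y":-0.78,"z":-0.18},{"x":0.546,"y":-0.78,"z":-0.18},{"x":0.546,"y":-0.78,"z":-0.18},{"x":0.546,"y":-0.78,"z":-0.18},{"x":0.546,"y":-0.78,"z":-0.18},{}]'
python3 -c "
from h import *;from bench import env;st(env)
i=env.get_image('wrist');cv2.imwrite('pics/w1.png',i['color'][:,:,::-1]);print(i['rvec'],proj(i,[[.433,.099,.05]]))"
```

```text
t 0.15 tcp [127.4 535.  404.3] toolx [-0.    -0.001 -1.   ] jaw 76.6 q [ 1.27  0.3   1.52  0.    1.32 -0.07] w 85.6 F [ 0.  -0.4  0.3]
[-2.2833022  -1.80051907 -0.25641499] [[ 54.09933001 467.83724475]]validation failed for argument at $[0]...
validation failed for argument at $[0]...
```

View pics/w1.png

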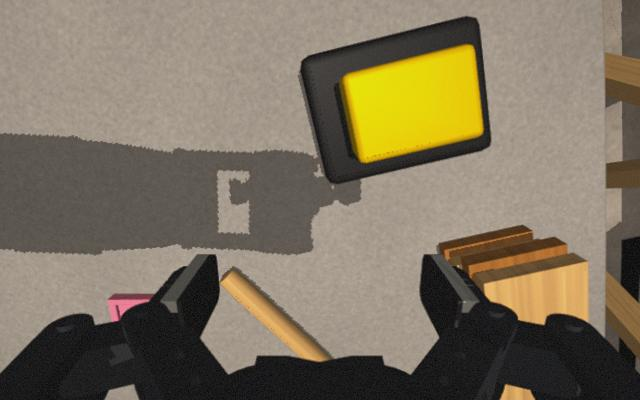

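The rows were refused, probably because every key is required, so the arm hasn't moved and the wrist view still shows the start spot. I'll test a full row.

```bash

python3 -m inch '[{"ax":0,"ay":0,"az":0,"x":0.546,"y":-0.78,"z":-0.18,"gripper":1}]' 60; python3 -m inch --help | head -20
```

```text
clock: 0.3
tool_pos: [0.1482, 0.505, 0.3975]
ee_rot: [0.182, 1.563, -0.18]
contact_force: [1.5, 0.5, -0.7]
grip_width: 0.0855invalid input: not JSON, or not a number
```

```bash

python3 -m inch '[{"ax":0,"ay":0,"az":0,"x":0.546,"y":-0.78,"z":-0.18,"gripper":1},{"ax":0,"ay":0,"az":0,"x":0.546,"y":-0.78,"z":-0.18,"gripper":1},{"ax":0,"ay":0,"az":0,"x":0.546,"y":-0.78,"z":-0.18,"gripper":1},{"ax":0,"ay":0,"az":0,"x":0.546,"y":-0.78,"z":-0.18,"gripper":1},{"ax":0,"ay":0,"az":0,"x":0.546,"y":-0.78,"z":-0.18,"gripper":1},{"ax":0,"ay":0,"az":0,"x":0.546,"y":-0.78,"z":-0.18,"gripper":1},{"ax":0,"ay":0,"az":0,"x":0.546,"y":-0.78,"z":-0.18,"gripper":1}]' >/dev/null
python3 -m inch '[{"ax":0,"ay":0,"az":0,"x":0.546,"y":-0.78,"z":-0.18,"gripper":1},{"ax":0,"ay":0,"az":0,"x":0.546,"y":-0.78,"z":-0.18,"gripper":1},{"ax":0,"ay":0,"az":0,"x":0.546,"y":-0.78,"z":-0.18,"gripper":1},{"ax":0,"ay":0,"az":0,"x":0.546,"y":-0.78,"z":-0.18,"gripper":1},{"ax":0,"ay":0,"az":0,"x":0.546,"y":-0.78,"z":-0.18,"gripper":1},{"ax":0,"ay":0,"az":0,"x":0.546,"y":-0.78,"z":-0.18,"gripper":1},{"ax":0,"ay":0,"az":0,"x":0,"y":0,"z":0,"gripper":1}]'
python3 -c "
from h import *;from bench import env;st(env)
i=env.get_image('wrist');cv2.imwrite('pics/w1.png',i['color'][:,:,::-1]);print(i['rvec'],proj(i,[[.433,.099,.05]]))"
```

```text
clock: 1.7
tool_pos: [0.4346, 0.0955, 0.303]
ee_rot: [0.186, 1.564, -0.187]
contact_force: [1.2, 0.5, 0.3]
grip_width: 0.0853
t 1.7 tcp [434.6  95.5 303. ] toolx [-0.001 -0.001 -1.   ] jaw 76.4 q [ 0.13  0.19  1.92 -0.    1.04 -1.2 ] w 85.3 F [1.2 0.5 0.3]
[-2.28687097 -1.79664728 -0.25543151] [[322.70182797 202.41368239]]
```

View pics/w1.png

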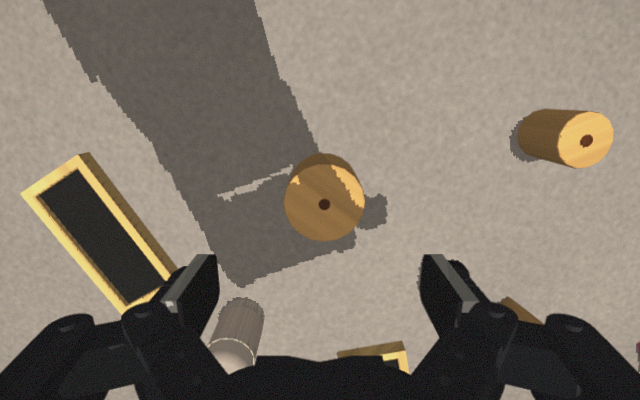

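```bash

python3 -m inch '[{"ax":0,"ay":0,"az":0,"x":-0.04,"y":0.09,"z":-0.9,"gripper":1},{"ax":0,"ay":0,"az":0,"x":0,"y":0,"z":-0.9,"gripper":1},{"ax":0,"ay":0,"az":0,"x":0,"y":0,"z":-0.7,"gripper":1},{"ax":0,"ay":0,"az":0,"x":0,"y":0,"z":-0.4,"gripper":1},{"ax":0,"ay":0,"az":0,"x":0,"y":0,"z":0,"gripper":-1},{"ax":0,"ay":0,"az":0,"x":0,"y":0,"z":0,"gripper":-1},{"ax":0,"ay":0,"az":0,"x":0,"y":0,"z":0,"gripper":-1},{"ax":0,"ay":0,"az":0,"x":0,"y":0,"z":0,"gripper":-1}]' 60
python3 -m inch '[{"ax":0,"ay":0,"az":0,"x":0,"y":0,"z":0,"gripper":-1},{"ax":0,"ay":0,"az":0,"x":0,"y":0,"z":0,"gripper":-1},{"ax":0,"ay":0,"az":0,"x":0,"y":0,"z":0,"gripper":-1},{"ax":0,"ay":0,"az":0,"x":0,"y":0,"z":0,"gripper":-1}]'
```

```text
clock: 2.55
tool_pos: [0.4318, 0.1021, 0.1891]
ee_rot: [0.184, 1.561, -0.183]
contact_force: [-1.1, 1.9, 5.8]
grip_width: 0.0546
clock: 2.95
tool_pos: [0.4319, 0.1021, 0.1891]
ee_rot: [0.184, 1.561, -0.183]
contact_force: [-3.1, 3.1, 8.9]
grip_width: 0.0545
```

```bash

python3 -m inch '[{"ax":0,"ay":0,"az":0,"x":0,"y":0,"z":0.5,"gripper":-1},{"ax":0,"ay":0,"az":0,"x":0,"y":0,"z":0.9,"gripper":-1},{"ax":0,"ay":0,"az":0,"x":0,"y":0,"z":0.9,"gripper":-1},{"ax":0,"ay":0,"az":0,"x":0,"y":0,"z":0.9,"gripper":-1},{"ax":0,"ay":0,"az":0,"x":0,"y":-0.5,"z":0.3,"gripper":-1},{"ax":0,"ay":0,"az":0,"x":0.1,"y":-0.9,"z":0,"gripper":-1},{"ax":0,"ay":0,"az":0,"x":0.05,"y":-0.9,"z":0,"gripper":-1},{"ax":0,"ay":0,"az":0,"x":0,"y":-0.9,"z":0,"gripper":-1}]'
python3 -m inch '[{"ax":0,"ay":0,"az":0,"x":0,"y":-0.9,"z":0,"gripper":-1},{"ax":0,"ay":0,"az":0,"x":0,"y":-0.9,"z":0,"gripper":-1},{"ax":0,"ay":0,"az":0,"x":0,"y":-0.9,"z":0,"gripper":-1},{"ax":0,"ay":0,"az":0,"x":0,"y":-0.9,"z":0,"gripper":-1},{"ax":0,"ay":0,"az":0,"x":0,"y":-0.9,"z":0,"gripper":-1},{"ax":0,"ay":0,"az":0,"x":0,"y":-0.9,"z":0,"gripper":-1},{"ax":0,"ay":0,"az":0,"x":0,"y":-0.6,"z":0,"gripper":-1},{"ax":0,"ay":0,"az":0,"x":0,"y":0,"z":0,"gripper":-1}]'
python3 - <<'E'
from h import *;from bench import env;st(env)
i=env.get_image('wrist');cv2.imwrite('pics/w2.png',i['color'][:,:,::-1]);print(proj(i,[[.438,-.269,.014]]))
E
```

```text
clock: 3.75
tool_pos: [0.4373, -0.0273, 0.3286]
ee_rot: [0.183, 1.562, -0.183]
contact_force: [0.9, -0.6, -1.0]
grip_width: 0.0547
clock: 4.55
tool_pos: [0.4372, -0.2684, 0.3283]
ee_rot: [0.185, 1.562, -0.186]
contact_force: [0.2, 0.0, -0.7]
grip_width: 0.0546
t 4.55 tcp [ 437.2 -268.4  328.3] toolx [ 0.001 -0.001 -1.   ] jaw 76.5 q [-0.62  0.3   1.71 -0.    1.13 -1.96] w 54.6 F [ 0.2  0.  -0.7]
[[317.9346094  184.74372225]]
```

View pics/w2.png

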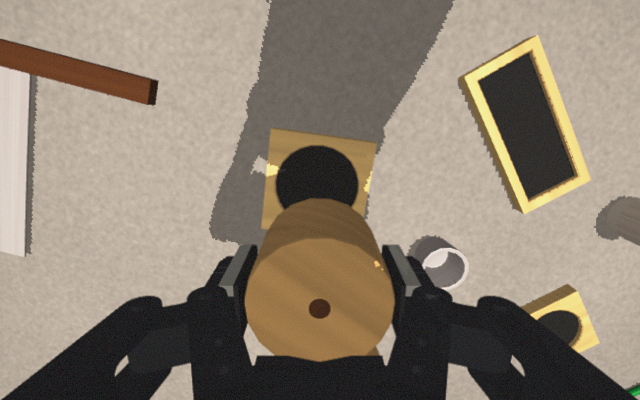

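```bash

python3 -m inch '[{"ax":0,"ay":0,"az":0,"x":0,"y":0,"z":-0.9,"gripper":-1},{"ax":0,"ay":0,"az":0,"x":0,"y":0,"z":-0.9,"gripper":-1},{"ax":0,"ay":0,"az":0,"x":0,"y":0,"z":-0.8,"gripper":-1},{"ax":0,"ay":0,"az":0,"x":0,"y":0,"z":-0.4,"gripper":-1},{"ax":0,"ay":0,"az":0,"x":0,"y":0,"z":-0.2,"gripper":-1},{"ax":0,"ay":0,"az":0,"x":0,"y":0,"z":0,"gripper":-1}]'
python3 -m inch '[{"ax":0,"ay":0,"az":0,"x":0,"y":0,"z":-0.05,"gripper":-1},{"ax":0,"ay":0,"az":0,"x":0,"y":0,"z":0,"gripper":-1},{"ax":0,"ay":0,"az":0,"x":0,"y":0,"z":0,"gripper":0.4},{"ax":0,"ay":0,"az":0,"x":0,"y":0,"z":0,"gripper":1},{"ax":0,"ay":0,"az":0,"x":0,"y":0,"z":0,"gripper":1},{"ax":0,"ay":0,"az":0,"x":0,"y":0,"z":0,"gripper":1},{"ax":0,"ay":0,"az":0,"x":0,"y":0,"z":0,"gripper":1}]'
```

```text
clock: 5.2
tool_pos: [0.4377, -0.2656, 0.1997]
ee_rot: [0.183, 1.564, -0.183]
contact_force: [-0.7, -0.0, -0.9]
grip_width: 0.0546
clock: 5.9
tool_pos: [0.4376, -0.2662, 0.1979]
ee_rot: [0.184, 1.563, -0.184]
contact_force: [0.3, -0.1, 0.8]
grip_width: 0.0853
```

```bash

python3 -m inch '[{"ax":0,"ay":0,"az":0,"x":0,"y":0,"z":0.7,"gripper":1},{"ax":0,"ay":0,"az":0,"x":0,"y":0,"z":0.9,"gripper":1},{"ax":0,"ay":0,"az":0,"x":0,"y":0,"z":0.9,"gripper":1},{"ax":0,"ay":0,"az":0,"x":0,"y":0.4,"z":0.7,"gripper":1},{"ax":0,"ay":0,"az":0,"x":0,"y":0.9,"z":0,"gripper":1},{"ax":0,"ay":0,"az":0,"x":0,"y":0.9,"z":0,"gripper":1},{"ax":0,"ay":0,"az":0,"x":0,"y":0.9,"z":0,"gripper":1},{"ax":0,"ay":0,"az":0,"x":0,"y":0.9,"z":0,"gripper":1}]'
python3 -m inch '[{"ax":0,"ay":0,"az":0,"x":0,"y":0.9,"z":0,"gripper":1},{"ax":0,"ay":0,"az":0,"x":0,"y":0.9,"z":0,"gripper":1},{"ax":0,"ay":0,"az":0,"x":0,"y":0.9,"z":0,"gripper":1},{"ax":0,"ay":0,"az":0,"x":0,"y":0.9,"z":0,"gripper":1},{"ax":0,"ay":0,"az":0,"x":-0.05,"y":0.9,"z":0,"gripper":1},{"ax":0,"ay":0,"az":0,"x":-0.05,"y":0.9,"z":0,"gripper":1},{"ax":0,"ay":0,"az":0,"x":-0.05,"y":0.9,"z":0,"gripper":1},{"ax":0,"ay":0,"az":0,"x":0,"y":0.9,"z":0,"gripper":1}]' >/dev/null
python3 -m inch '[{"ax":0,"ay":0,"az":0,"x":0,"y":0.9,"z":0,"gripper":1},{"ax":0,"ay":0,"az":0,"x":0,"y":0.7,"z":0,"gripper":1},{"ax":0,"ay":0,"az":0,"x":0,"y":0,"z":0,"gripper":1}]'
python3 - <<'E'
from h import *;from bench import env;st(env)
def hole(i,P,n):
    u=proj(i,[P])[0].astype(int);c=i['color'];g=cv2.cvtColor(c,cv2.COLOR_RGB2GRAY)
    x0,y0=u-25;k=g[y0:y0+50,x0:x0+50];q=cv2.connectedComponentsWithStats((k<55).astype(np.uint8))
    print(n,'pred',u,[(s[4],(ce+[x0,y0]).round(1),(ray(i,[ce+[x0,y0]],P[2])*1000).round(1)) for s,ce in zip(q[2][1:],q[3][1:]) if s[4]>8])
hole(env.get_image('wrist'),[.431,.276,.05],'small')
hole(env.get_image('top'),[.438,-.266,.058],'large seated')
E
```

```text
clock: 6.7
tool_pos: [0.4373, -0.1048, 0.326]
ee_rot: [0.184, 1.563, -0.184]
contact_force: [0.9, -0.2, 0.1]
grip_width: 0.0854
clock: 7.8
tool_pos: [0.4312, 0.2483, 0.3258]
ee_rot: [0.182, 1.563, -0.181]
contact_force: [-0.1, -0.7, 1.0]
grip_width: 0.0857
t 7.8 tcp [431.2 248.3 325.8] toolx [ 0.  0. -1.] jaw 76.8 q [ 0.45  0.27  1.76  0.    1.12 -0.89] w 85.7 F [-0.1 -0.7  1. ]
small pred [354 187] []
large seated pred [465 209] [(np.int32(159), array([454.2, 212.6]), array([[ 432.5, -240.6]]))]
```

```bash

python3 -m inch '[{"ax":0,"ay":0,"az":0,"x":0,"y":0.69,"z":0,"gripper":1},{"ax":0,"ay":0,"az":0,"x":0,"y":0,"z":0,"gripper":1}]'
python3 - <<'E'
from h import *;from bench import env
i=env.get_image('wrist');print(proj(i,[[.431,.276,.05]]))
a=i['color'][100:300,200:480,::-1];b=env.get_image('top')['color'][160:260,400:540,::-1]
cv2.imwrite('pics/w3.png',np.hstack([cv2.resize(a,(560,400))[:,:400],cv2.resize(b,None,fx=4,fy=4)[:,:400]]))
E
```

```text
clock: 8.1
tool_pos: [0.4317, 0.274, 0.326]
ee_rot: [0.184, 1.563, -0.183]
contact_force: [-0.4, 0.3, -0.2]
grip_width: 0.0856
[[320.30682442 194.73393042]]
```

View pics/w3.png

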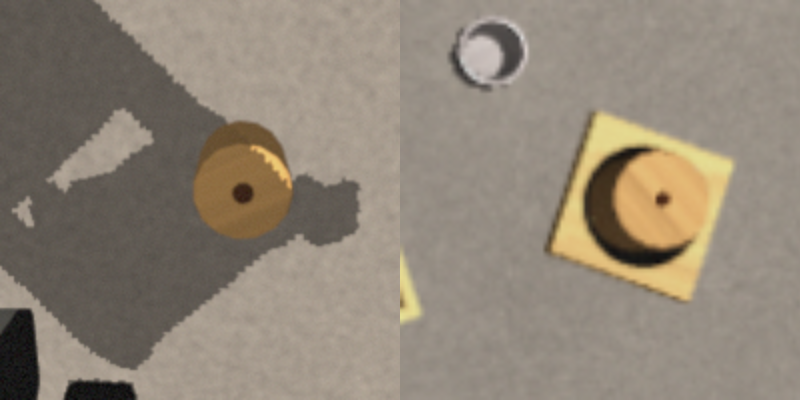

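The small foot's hole is at (321,196), against a prediction of (320,195). In the top view the large foot's hole is at (465.5,210), against (465,209), so it's seated in its recess. Next I grasp the small foot.

```bash

python3 -m inch '[{"ax":0,"ay":0,"az":0,"x":0,"y":0.02,"z":-0.9,"gripper":1},{"ax":0,"ay":0,"az":0,"x":0,"y":0,"z":-0.9,"gripper":1},{"ax":0,"ay":0,"az":0,"x":0,"y":0,"z":-0.9,"gripper":1},{"ax":0,"ay":0,"az":0,"x":0,"y":0,"z":-0.6,"gripper":1},{"ax":0,"ay":0,"az":0,"x":0,"y":0,"z":-0.2,"gripper":1},{"ax":0,"ay":0,"az":0,"x":0,"y":0,"z":0,"gripper":-1},{"ax":0,"ay":0,"az":0,"x":0,"y":0,"z":0,"gripper":-1},{"ax":0,"ay":0,"az":0,"x":0,"y":0,"z":0,"gripper":-1}]'
python3 -m inch '[{"ax":0,"ay":0,"az":0,"x":0,"y":0,"z":0,"gripper":-1},{"ax":0,"ay":0,"az":0,"x":0,"y":0,"z":0,"gripper":-1},{"ax":0,"ay":0,"az":0,"x":0,"y":0,"z":0,"gripper":-1},{"ax":0,"ay":0,"az":0,"x":0,"y":0,"z":0,"gripper":-1},{"ax":0,"ay":0,"az":0,"x":0,"y":0,"z":0,"gripper":-1}]'
```

```text
clock: 9.0
tool_pos: [0.432, 0.2742, 0.1873]
ee_rot: [0.185, 1.561, -0.183]
contact_force: [0.1, 0.1, 0.5]
grip_width: 0.0437
clock: 9.5
tool_pos: [0.4319, 0.2743, 0.1874]
ee_rot: [0.184, 1.561, -0.183]
contact_force: [-0.2, -2.0, 8.9]
grip_width: 0.0368
```

```bash

python3 -m inch '[{"ax":0,"ay":0,"az":0,"x":0,"y":0,"z":0.6,"gripper":-1},{"ax":0,"ay":0,"az":0,"x":0,"y":0,"z":0.9,"gripper":-1},{"ax":0,"ay":0,"az":0,"x":0,"y":0,"z":0.9,"gripper":-1},{"ax":0,"ay":0,"az":0,"x":0,"y":0,"z":0.9,"gripper":-1},{"ax":0,"ay":0,"az":0,"x":0,"y":0,"z":0.6,"gripper":-1},{"ax":0,"ay":0,"az":0,"x":0.47,"y":-0.8,"z":0,"gripper":-1},{"ax":0,"ay":0,"az":0,"x":0.47,"y":-0.8,"z":0,"gripper":-1},{"ax":0,"ay":0,"az":0,"x":0.47,"y":-0.8,"z":0,"gripper":-1}]'
python3 -m inch '[{"ax":0,"ay":0,"az":0,"x":0.47,"y":-0.8,"z":0,"gripper":-1},{"ax":0,"ay":0,"az":0,"x":0.47,"y":-0.8,"z":0,"gripper":-1},{"ax":0,"ay":0,"az":0,"x":0.47,"y":-0.8,"z":0,"gripper":-1},{"ax":0,"ay":0,"az":0,"x":0.47,"y":-0.8,"z":0,"gripper":-1},{"ax":0,"ay":0,"az":0,"x":0.47,"y":-0.8,"z":0,"gripper":-1},{"ax":0,"ay":0,"az":0,"x":0.47,"y":-0.8,"z":0,"gripper":-1},{"ax":0,"ay":0,"az":0,"x":0.47,"y":-0.8,"z":0,"gripper":-1},{"ax":0,"ay":0,"az":0,"x":0,"y":0,"z":0,"gripper":-1}]'
```

```text
clock: 10.3
tool_pos: [0.4882, 0.1771, 0.343]
ee_rot: [0.183, 1.561, -0.182]
contact_force: [0.6, 0.3, -0.4]
grip_width: 0.0371
clock: 11.1
tool_pos: [0.6205, -0.0493, 0.3423]
ee_rot: [0.186, 1.562, -0.187]
contact_force: [-0.4, 0.3, -0.4]
grip_width: 0.0369
```

```bash

python3 -m inch '[{"ax":0,"ay":0,"az":0,"x":0.42,"y":-0.66,"z":0,"gripper":-1},{"ax":0,"ay":0,"az":0,"x":0,"y":0,"z":0,"gripper":-1}]'
python3 - <<'E'
from h import *;from bench import env
i=env.get_image('wrist');print(proj(i,[[.6375,-.076,.014],[.6375,-.076,.205]]));cv2.imwrite('pics/w4.png',i['color'][:,:,::-1])
E
```

```text
clock: 11.3
tool_pos: [0.6369, -0.0741, 0.3424]
ee_rot: [0.184, 1.562, -0.185]
contact_force: [0.9, 0.4, -0.1]
grip_width: 0.0367
[[316.39884918 180.75726248]
 [312.38123681 305.19926342]]
```

View pics/w4.png

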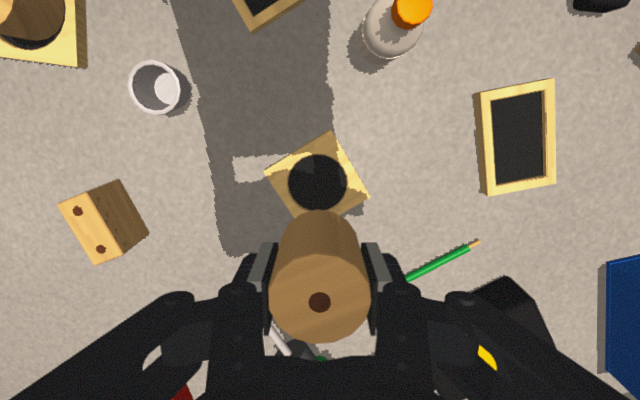

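The recess is centred at (317,181) as predicted, and the foot sits about 2–3 mm toward +y. I'll correct that and lower it.

```bash

python3 -m inch '[{"ax":0,"ay":0,"az":0,"x":0,"y":-0.06,"z":-0.9,"gripper":-1},{"ax":0,"ay":0,"az":0,"x":0,"y":0,"z":-0.9,"gripper":-1},{"ax":0,"ay":0,"az":0,"x":0,"y":0,"z":-0.9,"gripper":-1},{"ax":0,"ay":0,"az":0,"x":0,"y":0,"z":-0.6,"gripper":-1},{"ax":0,"ay":0,"az":0,"x":0,"y":0,"z":-0.3,"gripper":-1},{"ax":0,"ay":0,"az":0,"x":0,"y":0,"z":-0.05,"gripper":-1},{"ax":0,"ay":0,"az":0,"x":0,"y":0,"z":0,"gripper":-1}]'
```

```text
clock: 12.05
tool_pos: [0.6365, -0.0741, 0.1969]
ee_rot: [0.183, 1.562, -0.183]
contact_force: [0.4, -0.6, -0.6]
grip_width: 0.0365
```

```bash

python3 -m inch '[{"ax":0,"ay":0,"az":0,"x":0,"y":0,"z":-0.03,"gripper":-1},{"ax":0,"ay":0,"az":0,"x":0,"y":0,"z":0,"gripper":0},{"ax":0,"ay":0,"az":0,"x":0,"y":0,"z":0,"gripper":1},{"ax":0,"ay":0,"az":0,"x":0,"y":0,"z":0,"gripper":1},{"ax":0,"ay":0,"az":0,"x":0,"y":0,"z":0,"gripper":1},{"ax":0,"ay":0,"az":0,"x":0,"y":0,"z":0,"gripper":1},{"ax":0,"ay":0,"az":0,"x":0,"y":0,"z":0.6,"gripper":1},{"ax":0,"ay":0,"az":0,"x":0,"y":0,"z":0.9,"gripper":1}]'
python3 -m inch '[{"ax":0,"ay":0,"az":0,"x":0,"y":0,"z":0.9,"gripper":1},{"ax":0,"ay":0,"az":0,"x":0,"y":0,"z":0.9,"gripper":1},{"ax":0,"ay":0,"az":0.95,"x":-0.1,"y":0.8,"z":0,"gripper":1},{"ax":0,"ay":0,"az":0.95,"x":-0.1,"y":0.8,"z":0,"gripper":1},{"ax":0,"ay":0,"az":0.95,"x":-0.1,"y":0.8,"z":0,"gripper":1},{"ax":0,"ay":0,"az":0.95,"x":-0.1,"y":0.8,"z":0,"gripper":1},{"ax":0,"ay":0,"az":0.95,"x":0,"y":0.8,"z":0,"gripper":1},{"ax":0,"ay":0,"az":0.95,"x":0,"y":0.8,"z":0,"gripper":1}]'
python3 -m inch '[{"ax":0,"ay":0,"az":0.95,"x":0,"y":0.8,"z":0,"gripper":1},{"ax":0,"ay":0,"az":0,"x":0,"y":0.8,"z":0,"gripper":1},{"ax":0,"ay":0,"az":0,"x":0,"y":0.8,"z":0,"gripper":1},{"ax":0,"ay":0,"az":0,"x":0,"y":0.8,"z":0,"gripper":1},{"ax":0,"ay":0,"az":0,"x":0,"y":0,"z":0,"gripper":1}]'
python3 -c "
from h import *;from bench import env;st(env)"
```

```text
clock: 12.85
tool_pos: [0.6359, -0.0745, 0.2533]
ee_rot: [0.184, 1.567, -0.184]
contact_force: [-0.2, -0.0, 0.6]
grip_width: 0.0853
clock: 13.65
tool_pos: [0.6201, 0.1187, 0.3268]
ee_rot: [-0.445, 1.525, 0.445]
contact_force: [0.5, -0.4, -0.8]
grip_width: 0.0855
clock: 14.15
tool_pos: [0.6197, 0.2489, 0.3264]
ee_rot: [-0.546, 1.501, 0.547]
contact_force: [-0.6, -0.6, 1.1]
grip_width: 0.0849
t 14.15 tcp [619.7 248.9 326.4] toolx [-0.  0. -1.] jaw 130.0 q [ 0.33  0.63  1.23  0.    1.28 -1.94] w 84.9 F [-0.6 -0.6  1.1]
```

```bash

python3 -m inch '[{"ax":0,"ay":0,"az":0,"x":0,"y":0.23,"z":0,"gripper":1},{"ax":0,"ay":0,"az":0,"x":0,"y":0,"z":0,"gripper":1}]'
python3 - <<'E'
from h import *;from bench import env;st(env)
i=env.get_image('wrist');t=env.get_image('top')
print(proj(i,[[.648,.282,.05],[.590,.234,.05]]),proj(t,[[.6375,-.076,.058]]))
a=i['color'][:,:,::-1];b=t['color'][90:165,330:420,::-1]
cv2.imwrite('pics/w5.png',np.hstack([a[:,140:540],cv2.resize(b,(400,333),interpolation=cv2.INTER_CUBIC)[[*range(333)]+[332]*67]]))
E
```

```text
clock: 14.35
tool_pos: [0.6204, 0.2549, 0.3266]
ee_rot: [-0.544, 1.502, 0.544]
contact_force: [0.3, 0.3, 0.4]
grip_width: 0.0854
t 14.35 tcp [620.4 254.9 326.6] toolx [-0.  0. -1.] jaw 129.8 q [ 0.34  0.63  1.22  0.    1.29 -1.93] w 85.4 F [0.3 0.3 0.4]
[[323.52239243 243.18323358]
 [324.09028284 146.20161425]] [[377.77743745 124.09972459]]
```

View pics/w5.png

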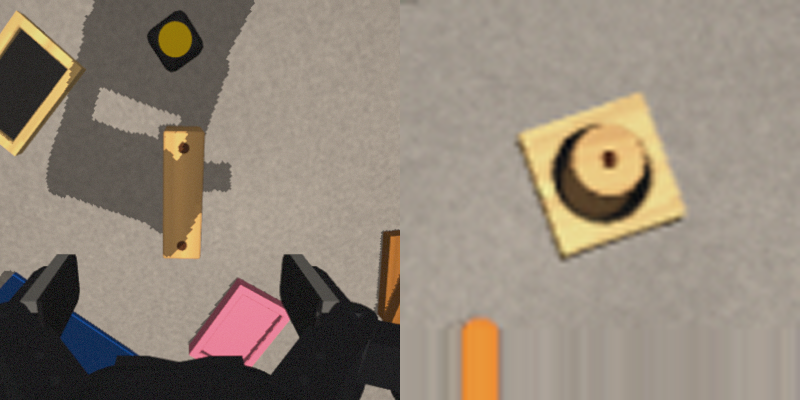

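The long rail's holes are at (324,148) and (322,245), within 2 px of predicted. The small foot sits in its recess, hole at (377,126) in the top view. Next I grasp the long rail.

```bash

python3 -m inch '[{"ax":0,"ay":0,"az":0,"x":-0.03,"y":0.06,"z":-0.9,"gripper":1},{"ax":0,"ay":0,"az":0,"x":0,"y":0,"z":-0.9,"gripper":1},{"ax":0,"ay":0,"az":0,"x":0,"y":0,"z":-0.9,"gripper":1},{"ax":0,"ay":0,"az":0,"x":0,"y":0,"z":-0.6,"gripper":1},{"ax":0,"ay":0,"az":0,"x":0,"y":0,"z":-0.2,"gripper":1},{"ax":0,"ay":0,"az":0,"x":0,"y":0,"z":0,"gripper":-1},{"ax":0,"ay":0,"az":0,"x":0,"y":0,"z":0,"gripper":-1},{"ax":0,"ay":0,"az":0,"x":0,"y":0,"z":0,"gripper":-1}]'
python3 -m inch '[{"ax":0,"ay":0,"az":0,"x":0,"y":0,"z":0,"gripper":-1},{"ax":0,"ay":0,"az":0,"x":0,"y":0,"z":0,"gripper":-1},{"ax":0,"ay":0,"az":0,"x":0,"y":0,"z":0,"gripper":-1},{"ax":0,"ay":0,"az":0,"x":0,"y":0,"z":0,"gripper":-1},{"ax":0,"ay":0,"az":0,"x":0,"y":0,"z":0,"gripper":-1},{"ax":0,"ay":0,"az":0,"x":0,"y":0,"z":0,"gripper":-1},{"ax":0,"ay":0,"az":0,"x":0,"y":0,"z":0,"gripper":-1}]'
```

```text
clock: 15.25
tool_pos: [0.6196, 0.257, 0.1886]
ee_rot: [-0.543, 1.499, 0.543]
contact_force: [-0.0, -0.7, -0.0]
grip_width: 0.044
clock: 15.95
tool_pos: [0.6195, 0.2571, 0.1883]
ee_rot: [-0.543, 1.499, 0.543]
contact_force: [-0.1, -0.7, 6.3]
grip_width: 0.0296
```

```bash

python3 -m inch '[{"ax":0,"ay":0,"az":0,"x":0,"y":0,"z":0.6,"gripper":-1},{"ax":0,"ay":0,"az":0,"x":0,"y":0,"z":0.9,"gripper":-1},{"ax":0,"ay":0,"az":0,"x":0,"y":0,"z":0.9,"gripper":-1},{"ax":0,"ay":0,"az":0,"x":0,"y":0,"z":0.9,"gripper":-1},{"ax":0,"ay":0,"az":0,"x":0,"y":0,"z":0.6,"gripper":-1},{"ax":0,"ay":0,"az":0,"x":-0.43,"y":-0.78,"z":0,"gripper":-1},{"ax":0,"ay":0,"az":-0.57,"x":-0.43,"y":-0.78,"z":0,"gripper":-1},{"ax":0,"ay":0,"az":-0.57,"x":-0.43,"y":-0.78,"z":0,"gripper":-1}]'
python3 -m inch '[{"ax":0,"ay":0,"az":-0.57,"x":-0.43,"y":-0.78,"z":0,"gripper":-1},{"ax":0,"ay":0,"az":-0.57,"x":-0.43,"y":-0.78,"z":0,"gripper":-1},{"ax":0,"ay":0,"az":-0.57,"x":-0.43,"y":-0.78,"z":0,"gripper":-1},{"ax":0,"ay":0,"az":0,"x":-0.43,"y":-0.78,"z":0,"gripper":-1},{"ax":0,"ay":0,"az":0,"x":-0.43,"y":-0.78,"z":0,"gripper":-1},{"ax":0,"ay":0,"az":0,"x":-0.43,"y":-0.78,"z":0,"gripper":-1},{"ax":0,"ay":0,"az":0,"x":-0.4,"y":-0.78,"z":0,"gripper":-1},{"ax":0,"ay":0,"az":0,"x":0,"y":0,"z":0,"gripper":-1}]'
python3 -c "
from h import *;from bench import env;st(env)"
```

```text
clock: 16.75
tool_pos: [0.5666, 0.1625, 0.343]
ee_rot: [-0.418, 1.53, 0.418]
contact_force: [1.0, -0.4, -0.5]
grip_width: 0.0289
clock: 17.55
tool_pos: [0.447, -0.0573, 0.3432]
ee_rot: [-0.231, 1.558, 0.23]
contact_force: [0.2, -0.3, -1.1]
grip_width: 0.0293
t 17.55 tcp [447.  -57.3 343.2] toolx [ 0.    -0.001 -1.   ] jaw 106.8 q [-0.21  0.14  1.86 -0.    1.13 -2.07] w 29.3 F [ 0.2 -0.3 -1.1]
```

```bash

python3 -m inch '[{"ax":0,"ay":0,"az":0,"x":-0.38,"y":-0.77,"z":0,"gripper":-1},{"ax":0,"ay":0,"az":0,"x":0,"y":0,"z":0,"gripper":-1}]'
python3 - <<'E'
from h import *;from bench import env;st(env)
i=env.get_image('wrist');a=np.radians(16.6);d=np.array([np.cos(a),np.sin(a),0])
c=np.array([.432,-.088,.014]);p=np.array([.432,-.088,.205])
print(proj(i,[c,c+.058*d,c-.058*d,p+.0375*d,p-.0375*d]).round(1))
cv2.imwrite('pics/w6.png',i['color'][:,:,::-1])
E
```

```text
clock: 17.75
tool_pos: [0.4324, -0.0872, 0.343]
ee_rot: [-0.232, 1.558, 0.231]
contact_force: [0.7, -0.3, -1.5]
grip_width: 0.0289
t 17.75 tcp [432.4 -87.2 343. ] toolx [ 0. -0. -1.] jaw 106.9 q [-0.28  0.12  1.89 -0.    1.13 -2.15] w 28.9 F [ 0.7 -0.3 -1.5]
[[318.4 178.8]
 [318.2 239. ]
 [318.6 112. ]
 [316.6 383.4]
 [317.  199.3]]
```

View pics/w6.png

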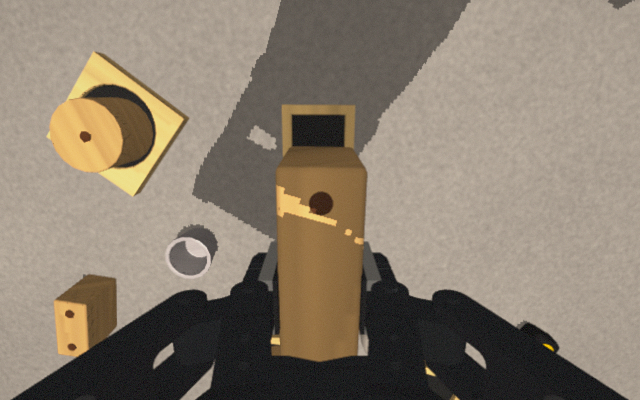

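```bash

python3 -m inch '[{"ax":0,"ay":0,"az":0,"x":0,"y":-0.04,"z":-0.9,"gripper":-1},{"ax":0,"ay":0,"az":0,"x":0,"y":0,"z":-0.9,"gripper":-1},{"ax":0,"ay":0,"az":0,"x":0,"y":0,"z":-0.9,"gripper":-1},{"ax":0,"ay":0,"az":0,"x":0,"y":0,"z":-0.6,"gripper":-1},{"ax":0,"ay":0,"az":0,"x":0,"y":0,"z":-0.3,"gripper":-1},{"ax":0,"ay":0,"az":0,"x":0,"y":0,"z":-0.05,"gripper":-1},{"ax":0,"ay":0,"az":0,"x":0,"y":0,"z":0,"gripper":-1}]'
```

```text
clock: 18.5
tool_pos: [0.4337, -0.087, 0.1971]
ee_rot: [-0.233, 1.558, 0.233]
contact_force: [0.6, -0.8, -0.6]
grip_width: 0.029
```

```bash

python3 -m inch '[{"ax":0,"ay":0,"az":0,"x":0,"y":0,"z":-0.02,"gripper":-1},{"ax":0,"ay":0,"az":0,"x":0,"y":0,"z":0,"gripper":-0.2},{"ax":0,"ay":0,"az":0,"x":0,"y":0,"z":0,"gripper":1},{"ax":0,"ay":0,"az":0,"x":0,"y":0,"z":0,"gripper":1},{"ax":0,"ay":0,"az":0,"x":0,"y":0,"z":0,"gripper":1},{"ax":0,"ay":0,"az":0,"x":0,"y":0,"z":0,"gripper":1},{"ax":0,"ay":0,"az":0,"x":0,"y":0,"z":0.6,"gripper":1},{"ax":0,"ay":0,"az":0,"x":0,"y":0,"z":0.9,"gripper":1}]'
python3 -m inch '[{"ax":0,"ay":0,"az":0,"x":0,"y":0,"z":0.9,"gripper":1},{"ax":0,"ay":0,"az":0,"x":0,"y":0,"z":0.9,"gripper":1},{"ax":0,"ay":0,"az":-0.58,"x":0.7,"y":-0.66,"z":0,"gripper":1},{"ax":0,"ay":0,"az":-0.58,"x":0.7,"y":-0.66,"z":0,"gripper":1},{"ax":0,"ay":0,"az":0,"x":0.7,"y":-0.66,"z":0,"gripper":1},{"ax":0,"ay":0,"az":0,"x":0.7,"y":-0.66,"z":0,"gripper":1},{"ax":0,"ay":0,"az":0,"x":0.7,"y":-0.66,"z":0,"gripper":1},{"ax":0,"ay":0,"az":0,"x":0.7,"y":-0.66,"z":0,"gripper":1}]'
python3 -m inch '[{"ax":0,"ay":0,"az":0,"x":0.55,"y":-0.52,"z":0,"gripper":1},{"ax":0,"ay":0,"az":0,"x":0,"y":0,"z":0,"gripper":1}]'
```

```text
clock: 19.3
tool_pos: [0.4328, -0.0873, 0.2553]
ee_rot: [-0.232, 1.562, 0.234]
contact_force: [0.7, -0.1, 0.3]
grip_width: 0.0853
clock: 20.1
tool_pos: [0.6021, -0.2469, 0.3276]
ee_rot: [-0.106, 1.568, 0.106]
contact_force: [0.4, 2.2, 0.1]
grip_width: 0.0855
clock: 20.3
tool_pos: [0.6243, -0.2687, 0.3265]
ee_rot: [-0.105, 1.569, 0.105]
contact_force: [-0.2, 0.7, -0.1]
grip_width: 0.0855
```

```bash
python3 - <<'E'
from h import *;from bench import env;st(env)
i=env.get_image('wrist');t=env.get_image('top')
a=np.radians(16.6);d=np.array([np.cos(a),np.sin(a),0]);p=np.array([.433,-.088,.058])
print(proj(i,[[.642,-.264,.05],[.605,-.269,.05]]),proj(t,[p+.0375*d,p-.0375*d]))
a=i['color'][:,:,::-1];b=t['color'][165:265,334:434,::-1]
cv2.imwrite('pics/w7.png',np.hstack([a[:,140:540],cv2.resize(b,(400,400),interpolation=cv2.INTER_CUBIC)]))
E
```

```text
t 20.3 tcp [ 624.3 -268.7  326.5] toolx [-0.001  0.    -1.   ] jaw 97.6 q [-0.46  0.66  1.19 -0.    1.3  -2.16] w 85.5 F [-0.2  0.7 -0.1]
[[321.50319317 218.86788   ]
 [321.4666993  170.67262416]] [[381.27171763 198.13457056]
 [392.03203498 230.20932012]]
```

View pics/w7.png

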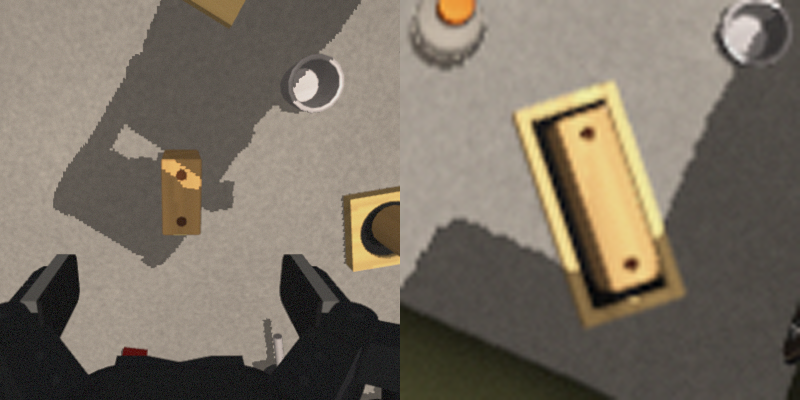

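The long rail is seated, holes at (381,198) and (392,231) as predicted. The short rail lines up, so I grasp it.

```bash

python3 -m inch '[{"ax":0,"ay":0,"az":0,"x":0.02,"y":0.05,"z":-0.9,"gripper":1},{"ax":0,"ay":0,"az":0,"x":0,"y":0,"z":-0.9,"gripper":1},{"ax":0,"ay":0,"az":0,"x":0,"y":0,"z":-0.9,"gripper":1},{"ax":0,"ay":0,"az":0,"x":0,"y":0,"z":-0.6,"gripper":1},{"ax":0,"ay":0,"az":0,"x":0,"y":0,"z":-0.2,"gripper":1},{"ax":0,"ay":0,"az":0,"x":0,"y":0,"z":0,"gripper":-1},{"ax":0,"ay":0,"az":0,"x":0,"y":0,"z":0,"gripper":-1},{"ax":0,"ay":0,"az":0,"x":0,"y":0,"z":0,"gripper":-1}]'
python3 -m inch '[{"ax":0,"ay":0,"az":0,"x":0,"y":0,"z":0,"gripper":-1},{"ax":0,"ay":0,"az":0,"x":0,"y":0,"z":0,"gripper":-1},{"ax":0,"ay":0,"az":0,"x":0,"y":0,"z":0,"gripper":-1},{"ax":0,"ay":0,"az":0,"x":0,"y":0,"z":0,"gripper":-1},{"ax":0,"ay":0,"az":0,"x":0,"y":0,"z":0,"gripper":-1},{"ax":0,"ay":0,"az":0,"x":0,"y":0,"z":0,"gripper":-1},{"ax":0,"ay":0,"az":0,"x":0,"y":0,"z":0,"gripper":-1}]'
```

```text
clock: 21.2
tool_pos: [0.6243, -0.2646, 0.1899]
ee_rot: [-0.107, 1.566, 0.105]
contact_force: [0.1, 0.6, -0.5]
grip_width: 0.0438
clock: 21.9
tool_pos: [0.6243, -0.2647, 0.1895]
ee_rot: [-0.107, 1.566, 0.105]
contact_force: [-0.9, -0.3, 7.4]
grip_width: 0.0292
```

```bash

python3 -m inch '[{"ax":0,"ay":0,"az":0,"x":0,"y":0,"z":0.6,"gripper":-1},{"ax":0,"ay":0,"az":0,"x":0,"y":0,"z":0.9,"gripper":-1},{"ax":0,"ay":0,"az":0,"x":0,"y":0,"z":0.9,"gripper":-1},{"ax":0,"ay":0,"az":0,"x":0,"y":0,"z":0.9,"gripper":-1},{"ax":0,"ay":0,"az":0,"x":0,"y":0.3,"z":0.5,"gripper":-1},{"ax":0,"ay":0,"az":-0.56,"x":0.1,"y":0.85,"z":0,"gripper":-1},{"ax":0,"ay":0,"az":-0.56,"x":0.1,"y":0.85,"z":0,"gripper":-1},{"ax":0,"ay":0,"az":0,"x":0.1,"y":0.85,"z":0,"gripper":-1}]'
python3 -m inch '[{"ax":0,"ay":0,"az":0,"x":0.1,"y":0.85,"z":0,"gripper":-1},{"ax":0,"ay":0,"az":0,"x":0,"y":0.85,"z":0,"gripper":-1},{"ax":0,"ay":0,"az":0,"x":0,"y":0.85,"z":0,"gripper":-1},{"ax":0,"ay":0,"az":0,"x":0,"y":0.85,"z":0,"gripper":-1},{"ax":0,"ay":0,"az":0,"x":0,"y":0.85,"z":0,"gripper":-1},{"ax":0,"ay":0,"az":0,"x":0,"y":0.85,"z":0,"gripper":-1},{"ax":0,"ay":0,"az":0,"x":0,"y":0.85,"z":0,"gripper":-1},{"ax":0,"ay":0,"az":0,"x":0,"y":0,"z":0,"gripper":-1}]'
```

```text
clock: 22.7
tool_pos: [0.6358, -0.1495, 0.3404]
ee_rot: [0.019, 1.57, -0.02]
contact_force: [0.7, -0.5, -1.3]
grip_width: 0.0289
clock: 23.5
tool_pos: [0.6396, 0.0911, 0.3402]
ee_rot: [0.014, 1.57, -0.013]
contact_force: [-0.6, -1.4, -0.5]
grip_width: 0.0293
```

```bash

python3 -m inch '[{"ax":0,"ay":0,"az":0,"x":0,"y":0.32,"z":0,"gripper":-1},{"ax":0,"ay":0,"az":0,"x":0,"y":0,"z":0,"gripper":-1}]'
python3 - <<'E'
from h import *;from bench import env;st(env)
i=env.get_image('wrist');a=np.radians(-1.3);d=np.array([np.cos(a),np.sin(a),0])
c=np.array([.640,.104,.014]);p=np.array([.640,.104,.201])
print(proj(i,[c,c+.038*d,c-.038*d,p+.0187*d,p-.0187*d]).round(1))
cv2.imwrite('pics/w8.png',i['color'][:,:,::-1])
E
```

```text
clock: 23.7
tool_pos: [0.6399, 0.101, 0.34]
ee_rot: [0.017, 1.571, -0.016]
contact_force: [-0.3, 0.1, -0.7]
grip_width: 0.0292
t 23.7 tcp [639.9 101.  340. ] toolx [ 0.  0. -1.] jaw 88.8 q [ 0.1   0.57  1.29  0.    1.28 -1.45] w 29.2 F [-0.3  0.1 -0.7]
[[321.8 180.4]
 [321.8 220.9]
 [321.9 137.1]
 [325.7 343.3]
 [326.2 252.8]]
```

View pics/w8.png

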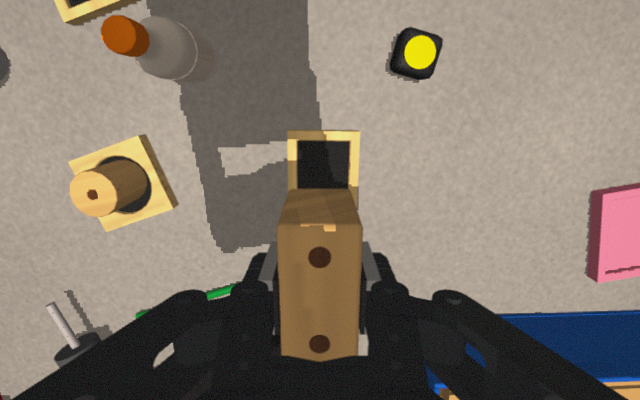

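The recess lines up with the prediction, and the rail is 2.7 mm short in +y. I'll correct and lower.

```bash

python3 -m inch '[{"ax":0,"ay":0,"az":0,"x":0,"y":0.07,"z":-0.9,"gripper":-1},{"ax":0,"ay":0,"az":0,"x":0,"y":0,"z":-0.9,"gripper":-1},{"ax":0,"ay":0,"az":0,"x":0,"y":0,"z":-0.9,"gripper":-1},{"ax":0,"ay":0,"az":0,"x":0,"y":0,"z":-0.5,"gripper":-1},{"ax":0,"ay":0,"az":0,"x":0,"y":0,"z":-0.25,"gripper":-1},{"ax":0,"ay":0,"az":0,"x":0,"y":0,"z":-0.06,"gripper":-1},{"ax":0,"ay":0,"az":0,"x":0,"y":0,"z":0,"gripper":-1}]'
```

```text
clock: 24.45
tool_pos: [0.6403, 0.1027, 0.2004]
ee_rot: [0.017, 1.57, -0.017]
contact_force: [-0.3, -0.5, 0.2]
grip_width: 0.0293
```

```bash

python3 -m inch '[{"ax":0,"ay":0,"az":0,"x":0,"y":0,"z":-0.07,"gripper":-1},{"ax":0,"ay":0,"az":0,"x":0,"y":0,"z":0,"gripper":-0.2},{"ax":0,"ay":0,"az":0,"x":0,"y":0,"z":0,"gripper":1},{"ax":0,"ay":0,"az":0,"x":0,"y":0,"z":0,"gripper":1},{"ax":0,"ay":0,"az":0,"x":0,"y":0,"z":0,"gripper":1},{"ax":0,"ay":0,"az":0,"x":0,"y":0,"z":0,"gripper":1},{"ax":0,"ay":0,"az":0,"x":0,"y":0,"z":0.6,"gripper":1},{"ax":0,"ay":0,"az":0,"x":0,"y":0,"z":0.9,"gripper":1}]'
python3 -m inch '[{"ax":0,"ay":0,"az":0,"x":0,"y":0,"z":0.9,"gripper":1},{"ax":0,"ay":0,"az":0,"x":0,"y":0,"z":0.9,"gripper":1},{"ax":0,"ay":0,"az":0,"x":0,"y":0.8,"z":0.5,"gripper":1},{"ax":0,"ay":0,"az":0,"x":0,"y":0.9,"z":0,"gripper":1},{"ax":0,"ay":0,"az":0,"x":-0.1,"y":0.9,"z":0,"gripper":1},{"ax":0,"ay":0,"az":0,"x":-0.4,"y":0.9,"z":0,"gripper":1},{"ax":0,"ay":0,"az":0,"x":-0.4,"y":0.9,"z":0,"gripper":1},{"ax":0,"ay":0,"az":0,"x":-0.4,"y":0.9,"z":0,"gripper":1}]'
python3 -m inch '[{"ax":0,"ay":0,"az":0,"x":-0.4,"y":0.6,"z":0,"gripper":1},{"ax":0,"ay":0,"az":0,"x":0,"y":0,"z":0,"gripper":1}]' 
python3 - <<'E'
from h import *;from bench import env;st(env)
t=env.get_image('top');s=env.get_image('scene')
print(proj(t,[[.659,.104,.058],[.621,.104,.058]]))
b=t['color'][90:260,270:500,::-1];c=s['color'][160:310,140:440,::-1]
cv2.imwrite('pics/f.png',np.vstack([cv2.resize(b,(460,340)),cv2.resize(c,(460,230))]))
E
```

```text
clock: 25.25
tool_pos: [0.6396, 0.103, 0.2553]
ee_rot: [0.017, 1.575, -0.017]
contact_force: [-0.1, -0.1, 0.7]
grip_width: 0.0856
clock: 26.05
tool_pos: [0.5872, 0.3164, 0.3487]
ee_rot: [0.017, 1.571, -0.017]
contact_force: [0.1, -0.3, -0.3]
grip_width: 0.0855
clock: 26.25
tool_pos: [0.57, 0.3421, 0.3487]
ee_rot: [0.014, 1.571, -0.014]
contact_force: [0.0, 0.1, 0.1]
grip_width: 0.0853
t 26.25 tcp [570.  342.1 348.7] toolx [-0.  0. -1.] jaw 89.0 q [ 0.49  0.6   1.22  0.    1.32 -1.07] w 85.3 F [0.  0.1 0.1]
[[298.19129704 116.57262789]
 [298.50951193 132.95058882]]
```

View pics/f.png

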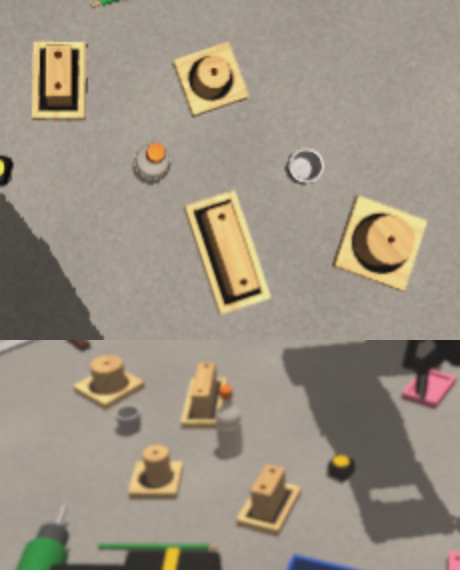

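All four parts look upright and inside their recesses, and the bottle is standing. The short rail's holes at (299,117) and (299,133) match the seated prediction. Handing in.

```bash
python3 -c "
from bench import env;env.close_job()"
```

```text
the job is handed in; nothing more can be done
```

All four beech parts are in their matching cradles: large foot, small foot, long rail and short rail, placed in that order. I then drew the arm clear and handed the job in at about 26 s of the 104 s allowed.

- **Seating:** in the last top and scene pictures, each part stands upright inside its recess. The dowel holes fall within about 2 px of where a part on the recess floor should show them. The small foot is the furthest off centre, about 3 mm against 8 mm of clearance.
- **Release heights and forces:** each part was let go within about 1 mm of its seated height. The largest wrist force I saw was about 10 N, so there was no sign of a part resting on a rim.
- **Glue bottle:** it is still standing where it was.
- **What went wrong:** my first two move commands were refused because each row must list every value, but the arm did not move. My automatic check of the dowel holes also failed, so I checked them in enlarged pictures instead.

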